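Find the rattling case and hold it out

ROBOT

A 7-joint arm with a two-finger parallel gripper is mounted at the origin on a cart in front of the work surface, level with it; the furniture and walls round the work are solid. World frame = base frame: x ahead of the robot, y to its left, z up, the work surface at z = 0. Lengths are in m, angles in rad, forces in N, time in s.
With the tool pointing down it reaches from about 0.425 to 0.875 m from the base axis. Payload 4.7 kg.
Tool frame: the origin (TCP) lies at the very end of the fingers, on their centre line; the grasp point (between the pads) lies behind it (ctrl.tcp_to_grasp is the y of the grasp point in the tool frame, in m); y points along the fingers, x is the direction in which the jaws open and shut, and the axes are right-handed (so a half turn about y gives the same grasp; the last joint's range is limited). The gripper opens to 87 mm and grips with 3 to 60 N. Pads are 19 mm wide; open, the fingers measure 117 mm over their backs; the gripper's body (75 mm by 190 mm) begins 51 mm behind the grasp point.
Start: joints at [-1.169, 0.321, -0.07, 1.45, 0.023, 1.371, -0.057], TCP at [0.246, 0.602, 0.2] pointing down, gripper open.
Joint ranges: [-2.86, 2.86], [-0.3, 2.09], [-1.38, 1.24], [0.06, 2.45], [-1.56, 4.7], [0.09, 2.05], [-2.69, 2.69]. Speed limits (rad/s): [2.57, 2.57, 3.14, 3.14, 3.14, 3.14, 3.14].

INTERFACE

Orientations are given as a rotation vector (axis times angle).
In Python, from bench import ctrl, get_image, workorder gives the robot as it stands.
- The arm moves only by the tool drive_tool, never from a script. Its argument "increments" is text: rows parted by semicolons, each of 5 numbers parted by spaces: the shift along the tool's x, y, z in mm, then the turn about the tool's y in degrees, then the closure in counts, from 0 (fully open) to 255 (shut). In form: tx ty tz yaw fingers; .... A call has 1 to 20 rows; each row shifts and turns the commanded pose from where the row before left it, along the tool's axes as they then stand; what a row does not reach is not made up. A row lasts 1/8 s, in which the tool goes at most 62.5 mm and 10.7 degrees, less where a joint would pass 70% of its speed; a pose out of reach is approached as far as the arm can. A call is refused whole if a number of a shift passes 62.5 or a number of a turn 10.7, either way. A call with a gripper value outside its range is refused whole. The fingers move at their own pace and stop on an object; "squeeze" is the grip in N (left out, the last holds). Time passes only in rows, so rows that do not move let the fingers close. It gives the time, the measured TCP pose, the force and the opening at its end, in the units of the state.
- ctrl.get_state(): the state, without advancing time (a new reading comes with each control period).
- get_image(name): name is "scene" or "side" or "wrist"; returns a dict with "img" (384x512x3 uint8, red, green, blue), "mtx" (3x3 intrinsics, pixels), "k1" (the pictures are not rectified: a ray, as slopes to the right and down, at radius r is drawn at 1 + k1 r^2 times it, then the intrinsics apply), "camera_from_world" (4x4, takes a point from world to camera coordinates). Camera axes: x right, y up, looking along -z (the intrinsics and any distortion apply to the point x, -y, -z); pixel columns grow to the right and rows downward; lengths in m; the calibration is good to about 2 mm. A picture is of the moment at which its call begins. There is no depth.
- workorder.close_job(): hands the job in, once; it reports no verdict.
The state is a dict: "time": time; "joint_positions": joint angles; "qd": joint speeds; "joint_torque": joint torques, N m; "position": TCP position; "tool_rot": TCP orientation; "ft_force": force on the tool from outside, world axes, zero at the start; "torque": the same for the moment, N m; "grip_width": opening from 0.0 (shut) to 1.0 (fully open).
Only numpy, scipy, OpenCV 4.12 (cv2) and the standard library are available. Lean on these libraries where they do the work, as an engineer would, in place of code of your own. Each camera call takes 0.05 s, during which the arm holds its last target.

TASK

Swing the magnifier's arm to the left, clear of the tray, until it stands over the pump box, and leave it there. One of the three sealed cases in the tray has a loose ball in it: lift the cases and shake or tip each lengthwise, to and fro, until you find the one that rattles, setting any other you have lifted back flat in the tray, and do not knock other things on the worktop about. Finish holding the rattling case still and level, lid up, in the gripper, 10 to 20 cm above the middle of the square mat; do not put it down.

Things in the scene. Friction and masses are not known exactly. Their poses are not given: they have to be found in the camera images.
- case_left: sealed grey plastic case with lid, dark gasket line and a steel clip on each end, leftmost (+y) of three alike in the tray: 106 mm long (its x), 60 mm wide (its y), 54 mm high, 0.46 to 0.56 kg with contents. Origin: centre of its underside; z up out of the lid. Stands loose, its long x axis along the tray's x; grip it across the 60 mm width. The lid does not open.
- case_middle: the same, the middle one. Any of the three may be the one that rattles: in it a hard-metal ball (34 mm, 0.30 kg) can roll 26 mm either way from the middle along the case's x. Tipped lengthwise by 0.3 rad it runs to the low end; on the level it stays where it is.
- case_right: the same, the rightmost (-y) one. In the two that do not rattle the same 0.30 kg is packed tight in the middle, so weight does not tell them apart (the empty cases differ by some 0.1 kg).
- tray: fixed low aluminium tray, 146 mm (its x, away from the robot) by 370 mm (its y, to the left), floor 3 mm thick, rim 3 mm wide and 9 mm high. Origin: centre of its underside, on the worktop. The cases stand on its floor about 120 mm apart along its y. Behind it a white instrument box, 0.3 m high, stands with its front knob 0.60 m ahead of the robot: carry past in front of it.
- mat: fixed square plain grey mat, 150 x 150 x 4 mm, on the worktop to the right of the tray: the hand-over place. Origin: centre of its underside.
- magnifier_arm (a joint): angle (rad) of the magnifier arm on its post behind the tray: 0 pointing straight at the robot (-x), growing to the left, 1.57 pointing straight left over the beige pump box. Starts near 0. Stops at -0.6 and 1.75; it stays where left (2 N at the handle moves it). Bar 0.195 to 0.205 m above the worktop; the lens at its end reaches 253 mm from the post.
- swing_handle (a point): on the axis of the magnifier arm's upright handle, a black round peg 16 mm in diameter with an 18 mm cap, standing on the bar 135 mm from the hinge; the peg rises from the bar's top (0.205 m) to 0.240 m above the worktop. This point is 0.224 m above the worktop; it moves with the arm.
- swing_hinge (a point): on the arm's upright hinge axis (the post), 0.224 m above the worktop.
- o_ring_tin: bystander: low round white tin, 60 mm across, 22 mm high, left of the tray; leave alone.
- tape_roll: bystander: roll of tape lying flat, 72 mm across, 19 mm high, left of the tray; leave alone.
- micropipette: bystander: pipette lying flat, 232 mm long, in front of the pump box; leave alone.

How it is judged:
On the way, in this order (a step that is already met when the one before it is completed fails the run):
1. the magnifier's arm is swung clear to the left (joint above 1.25 rad) (value of joint magnifier_arm above 1.25 rad and height (world z) of each of case_left, case_middle, case_right below 0.02 m), for 0.2 s.
2. the case with the loose ball is lifted in the fingers (30 mm up) and shaken or tipped, so that its ball runs to one end ((((distance between ball_c0 and case_left below 0.045 m and height (world z) of case_left above 0.03 m and contact force between the fingers and case_left above 1 N) and (x of ball_c0 in the frame of case_left above 0.016 m or x of ball_c0 in the frame of case_left below -0.016 m)) or ((distance between ball_c0 and case_middle below 0.045 m and height (world z) of case_middle above 0.03 m and contact force between the fingers and case_middle above 1 N) and (x of ball_c0 in the frame of case_middle above 0.016 m or x of ball_c0 in the frame of case_middle below -0.016 m)) or ((distance between ball_c0 and case_right below 0.045 m and height (world z) of case_right above 0.03 m and contact force between the fingers and case_right above 1 N) and (x of ball_c0 in the frame of case_right above 0.016 m or x of ball_c0 in the frame of case_right below -0.016 m)))).
3. still lifted, its ball runs back through the middle ((((distance between ball_c0 and case_left below 0.045 m and height (world z) of case_left above 0.03 m and contact force between the fingers and case_left above 1 N) and x of ball_c0 in the frame of case_left between -0.01 and 0.01 m) or ((distance between ball_c0 and case_middle below 0.045 m and height (world z) of case_middle above 0.03 m and contact force between the fingers and case_middle above 1 N) and x of ball_c0 in the frame of case_middle between -0.01 and 0.01 m) or ((distance between ball_c0 and case_right below 0.045 m and height (world z) of case_right above 0.03 m and contact force between the fingers and case_right above 1 N) and x of ball_c0 in the frame of case_right between -0.01 and 0.01 m))).
4. still lifted, its ball comes to an end again ((((distance between ball_c0 and case_left below 0.045 m and height (world z) of case_left above 0.03 m and contact force between the fingers and case_left above 1 N) and (x of ball_c0 in the frame of case_left above 0.016 m or x of ball_c0 in the frame of case_left below -0.016 m)) or ((distance between ball_c0 and case_middle below 0.045 m and height (world z) of case_middle above 0.03 m and contact force between the fingers and case_middle above 1 N) and (x of ball_c0 in the frame of case_middle above 0.016 m or x of ball_c0 in the frame of case_middle below -0.016 m)) or ((distance between ball_c0 and case_right below 0.045 m and height (world z) of case_right above 0.03 m and contact force between the fingers and case_right above 1 N) and (x of ball_c0 in the frame of case_right above 0.016 m or x of ball_c0 in the frame of case_right below -0.016 m)))).
At the end, for the whole second after the job is handed in: Arm joint above 1.25 rad. Rattling case held in the fingers, at rest, tilted under 0.2 rad, underside 0.07 to 0.26 m above the worktop, within 50 mm of the mat's middle seen from above. The other two cases flat (under 0.06 rad) on the tray's floor, inside the rim (value of joint magnifier_arm above 1.25 rad and ((distance between ball_c0 and case_left below 0.045 m and height (world z) of case_left between 0.07 and 0.26 m and horizontal distance between case_left and mat below 0.05 m and angle between case_left's own z axis and vertical below 0.2 rad and linear speed of case_left below 0.03 m/s and contact force between the fingers and case_left above 2 N and (height (world z) of case_middle below 0.008 m and angle between case_middle's own z axis and vertical below 0.06 rad and linear speed of case_middle below 0.02 m/s and x of case_middle in the frame of tray between -0.045 and 0.045 m and y of case_middle in the frame of tray between -0.175 and 0.175 m) and (height (world z) of case_right below 0.008 m and angle between case_right's own z axis and vertical below 0.06 rad and linear speed of case_right below 0.02 m/s and x of case_right in the frame of tray between -0.045 and 0.045 m and y of case_right in the frame of tray between -0.175 and 0.175 m)) or (distance between ball_c0 and case_middle below 0.045 m and height (world z) of case_middle between 0.07 and 0.26 m and horizontal distance between case_middle and mat below 0.05 m and angle between case_middle's own z axis and vertical below 0.2 rad and linear speed of case_middle below 0.03 m/s and contact force between the fingers and case_middle above 2 N and (height (world z) of case_left below 0.008 m and angle between case_left's own z axis and vertical below 0.06 rad and linear speed of case_left below 0.02 m/s and x of case_left in the frame of tray between -0.045 and 0.045 m and y of case_left in the frame of tray between -0.175 and 0.175 m) and (height (world z) of case_right below 0.008 m and angle between case_right's own z axis and vertical below 0.06 rad and linear speed of case_right below 0.02 m/s and x of case_right in the frame of tray between -0.045 and 0.045 m and y of case_right in the frame of tray between -0.175 and 0.175 m)) or (distance between ball_c0 and case_right below 0.045 m and height (world z) of case_right between 0.07 and 0.26 m and horizontal distance between case_right and mat below 0.05 m and angle between case_right's own z axis and vertical below 0.2 rad and linear speed of case_right below 0.03 m/s and contact force between the fingers and case_right above 2 N and (height (world z) of case_left below 0.008 m and angle between case_left's own z axis and vertical below 0.06 rad and linear speed of case_left below 0.02 m/s and x of case_left in the frame of tray between -0.045 and 0.045 m and y of case_left in the frame of tray between -0.175 and 0.175 m) and (height (world z) of case_middle below 0.008 m and angle between case_middle's own z axis and vertical below 0.06 rad and linear speed of case_middle below 0.02 m/s and x of case_middle in the frame of tray between -0.045 and 0.045 m and y of case_middle in the frame of tray between -0.175 and 0.175 m)))); the arm keeps its last pose, push and grip.
It fails at once if one of the other things on the worktop is pushed more than 40 mm (distance of any of o_ring_tin, tape_roll, micropipette, amber_bottle_c0, mouse_c0, tip_box_c0 from where it was at the start of the episode above 0.04 m).
It also fails if it takes over 72 s, if anything falls off the work surface, if the arm or the gripper's body presses on something with over 40 N, if the wrist force passes 120 N, or if a joint passes its speed limit or range.

## Working session

There is one attempt and no reset: what is moved stays moved. The work goes in short steps, Python scripts to look and compute and a tool call to move; the robot and the scene stay as the last step left them, time stands still between calls to the robot, and variables do not carry over. Pictures are saved under pics/ and viewed, and the job is handed in when it is done.

Besides the shell and the picture viewer there is one more tool, called after "Request:" as a command line: name --argument value ..., lists and objects as JSON in quotes. drive_tool: Moves the arm, as the interface text tells. Its arguments: {"type":"object","properties":{"increments":{"type":"string"},"squeeze":{"type":"number"}},"required":["increments"]}

```bash
ls; mkdir -p pics; cat > h.py <<'E'
import numpy as np, cv2
from bench import ctrl, get_image, workorder
def snap(n,f):
    d=get_image(n); cv2.imwrite('pics/'+f,cv2.cvtColor(d['img'],cv2.COLOR_RGB2BGR)); np.savez('pics/'+f+'.npz',**d); return d
def load(f): return dict(np.load('pics/'+f+'.npz'))
def ray(d,u,v):
    K=np.array(d['mtx']);k=float(d['k1']);p=np.array([(u-K[0,2])/K[0,0],(v-K[1,2])/K[1,1]]);q=p.copy()
    for _ in range(30): q=p/(1+k*(q@q))
    T=np.linalg.inv(d['camera_from_world']); return T[:3,3],T[:3,:3]@np.array([q[0],-q[1],-1])
def onz(d,u,v,z):
    o,r=ray(d,u,v); return o+r*(z-o[2])/r[2]
def proj(d,P):
    c=d['camera_from_world']@np.append(P,1); a=np.array([c[0],-c[1]])/-c[2]; a=a*(1+float(d['k1'])*(a@a)); K=np.array(d['mtx']); return K[0,0]*a[0]+K[0,2],K[1,1]*a[1]+K[1,2]
E
python3 - <<'E'
from h import *
for n in('scene','side','wrist'): d=snap(n,n+'0.png'); print(n,np.linalg.inv(d['camera_from_world'])[:3,3])
s=ctrl.get_state(); print(s); print(ctrl.tcp_to_grasp)
E
```

```text
pics
scene [-0.40293182  1.23810494  0.89714128]
side [0.11087538 1.13073918 1.07146304]
wrist [0.17984812 0.62847755 0.3831154 ]
{'time': 0.15, 'joint_positions': array([-1.16890734,  0.32165302, -0.07008091,  1.45138702,  0.02259322,
        1.37078768, -0.05692384]), 'qd': array([-3.71912238e-04, -2.22875794e-03, -1.77065551e-03, -4.19361913e-03,
        2.91261003e-04,  1.75298803e-05,  1.10762259e-03]), 'joint_torque': array([-1.47646188e-04, -4.91793752e+01, -4.04827651e-01, -3.12878144e+01,
       -6.40530582e-02,  4.05085646e-02,  1.13762815e-04]), 'position': array([0.245669  , 0.60130651, 0.19881644]), 'tool_rot': array([-1.36896024, -0.91813872,  0.92004432]), 'ft_force': array([-0.81757908,  1.15741042,  0.77653006]), 'torque': array([ 0.09214386, -0.06481702,  0.00236387]), 'grip_width': 0.9991200654911039}
-0.0187
```

View pics/scene0.png

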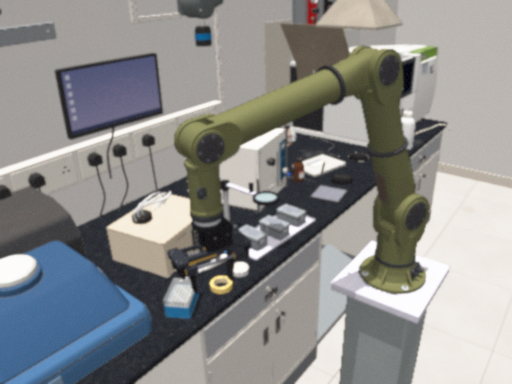

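View pics/side0.png

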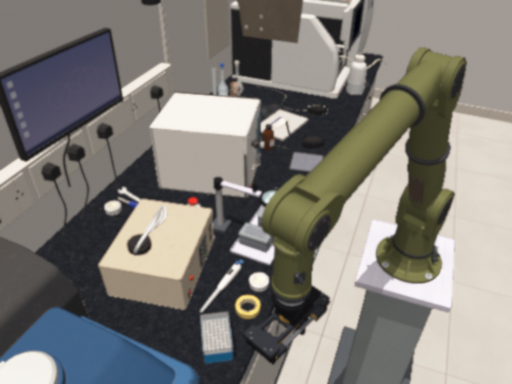

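View pics/wrist0.png

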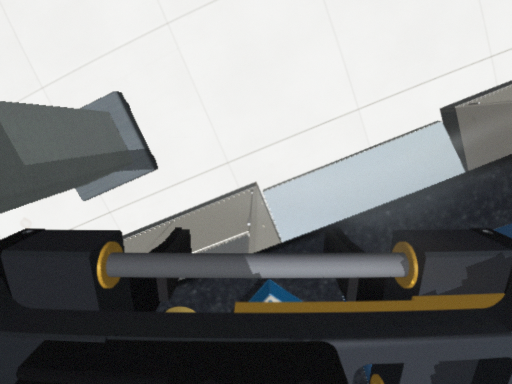

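```bash
python3 - <<'E'
from scipy.spatial.transform import Rotation as R
from h import *
print(R.from_rotvec(ctrl.get_state()['tool_rot']).as_matrix().round(3))
E
```

```text
[[ 0.378 -0.    -0.926]
 [ 0.926 -0.001  0.378]
 [-0.001 -1.    -0.   ]]
```

```bash
python3 - <<'E'
from h import *
a=cv2.imread('pics/scene0.png')[160:300,180:360]; cv2.imwrite('pics/sz.png',cv2.resize(a,None,fx=4,fy=4,interpolation=3))
a=cv2.imread('pics/side0.png')[110:310,190:340]; cv2.imwrite('pics/dz.png',cv2.resize(a,None,fx=3,fy=3,interpolation=3))
E
```

```text
(no output)
```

View pics/sz.png

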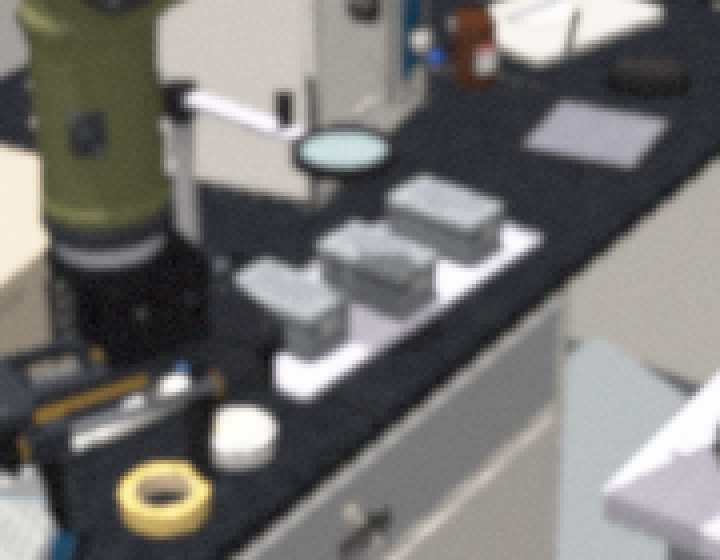

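View pics/dz.png

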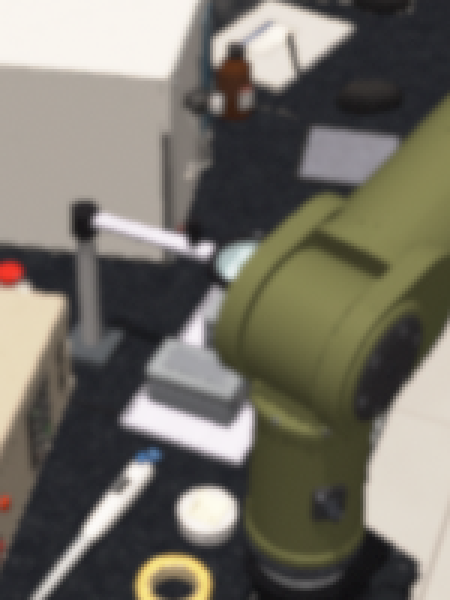

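```bash
python3 - <<'E'
from h import *
S=load('scene0.png');D=load('side0.png')
s=lambda u,v,z:onz(S,180+(u+.5)/4-.5,160+(v+.5)/4-.5,z).round(3)
d=lambda u,v,z:onz(D,190+(u+.5)/3-.5,110+(v+.5)/3-.5,z).round(3)
print('peg',s(283,107,.224),d(190,235,.224)); print('hinge',s(180,100,.22),d(84,218,.22))
print('lens',s(344,150,.2))
print('lensside',d(235,262,.2))
print('mat',[s(*p,.004) for p in((567,102),(668,118),(631,167),(525,144))],[d(*p,.004) for p in((312,126),(300,175))])
print('tray',[s(*p,.009) for p in((280,398),(543,237))],'side',[d(*p,.009) for p in((122,415),(245,462))])
for n,P in dict(L=((237,272),(267,259),(348,302),(303,325)),M=((318,240),(340,222),(436,256),(400,275)),R=((388,190),(420,177),(503,208),(480,230))).items(): print(n,[s(*p,.057) for p in P])
print('Lside',[d(*p,.057) for p in((163,342),(248,368),(147,378),(240,412))])
for n,u,v in(('tin',243,425),('tape',165,485)):print(n,s(u,v,.02))
print('tin,tape side',d(206,505,.022),d(175,580,.019),'pip',d(150,455,.01),d(40,598,.01),'pump',d(68,300,.1))
E
```

```text
peg [0.525 0.095 0.224] [0.521 0.108 0.224]
hinge [0.619 0.13  0.22 ] [0.641 0.118 0.22 ]
lens [0.456 0.096 0.2  ]
lensside [0.47  0.105 0.2  ]
mat [array([ 0.555, -0.482,  0.004]), array([ 0.434, -0.509,  0.004]), array([ 0.409, -0.371,  0.004]), array([ 0.536, -0.354,  0.004])] [array([ 0.558, -0.477,  0.004]), array([ 0.534, -0.347,  0.004])]
tray [array([0.441, 0.217, 0.009]), array([ 0.402, -0.168,  0.009])] side [array([0.571, 0.187, 0.009]), array([0.418, 0.202, 0.009])]
L [array([0.56 , 0.13 , 0.057]), array([0.552, 0.094, 0.057]), array([0.442, 0.114, 0.057]), array([0.451, 0.169, 0.057])]
M [array([0.535, 0.037, 0.057]), array([ 0.539, -0.005,  0.057]), array([ 0.423, -0.002,  0.057]), array([0.431, 0.047, 0.057])]
R [array([ 0.54 , -0.088,  0.057]), array([ 0.53 , -0.131,  0.057]), array([ 0.422, -0.122,  0.057]), array([ 0.417, -0.07 ,  0.057])]
Lside [array([0.555, 0.105, 0.057]), array([0.449, 0.11 , 0.057]), array([0.548, 0.167, 0.057]), array([0.434, 0.178, 0.057])]
tin [0.431 0.281 0.02 ]
tape [0.429 0.383 0.02 ]
tin,tape side [0.431 0.285 0.022] [0.425 0.384 0.019] pip [0.518 0.232 0.01 ] [0.543 0.447 0.01 ] pump [0.665 0.124 0.1  ]
```

```bash
cat >> h.py <<'E'
def tri(*obs):
    A=np.zeros((3,3));b=np.zeros(3)
    for d,u,v in obs:
        o,r=ray(d,u,v); r=r/np.linalg.norm(r); M=np.eye(3)-np.outer(r,r); A+=M;b+=M@o
    p=np.linalg.solve(A,b); return p, [np.round(np.subtract(proj(d,p),(u,v)),1) for d,u,v in obs]
E
python3 - <<'E'
from h import *
S=load('scene0.png');D=load('side0.png')
s=lambda u,v:(S,180+(u+.5)/4-.5,160+(v+.5)/4-.5)
d=lambda u,v:(D,190+(u+.5)/3-.5,110+(v+.5)/3-.5)
print('peg',tri(s(283,90),d(190,226))); print('hinge',tri(s(180,86),d(84,204)))
print('hinge axis',tri(s(180,98),d(84,218)))
print('boxbottom',onz(*d(165,258),0),'boxtop',onz(D,255,140,.3),onz(D,250,97,.3),onz(D,155,135,.3))
print('postbase',onz(*d(95,350),0.01))
E
```

```text
peg (array([0.51630782, 0.11122946, 0.24483116]), [array([-1.,  1.]), array([ 1. , -1.3])])
hinge (array([0.65976999, 0.08269115, 0.20781837]), [array([ 0.3, -0.3]), array([-0.3,  0.4])])
hinge axis (array([0.6544662 , 0.09181582, 0.198279  ]), [array([-0.1,  0.1]), array([ 0.1, -0.1])])
boxbottom [ 0.64124398 -0.10404215  0.        ] boxtop [ 0.57790266 -0.05115422  0.3       ] [ 0.7194664  -0.35190531  0.3       ] [0.91104965 0.04825206 0.3       ]
postbase [0.64544503 0.10148188 0.01      ]
```

Request:
drive_tool --increments "0 -45 0 0 60;0 -45 0 0 60;-20 -10 -25 0 60;-33 -10 -40 0 60;-33 -10 -40 0 60;-33 0 -40 0 60;-33 0 -40 0 60;-33 0 -40 0 60;-33 0 -40 0 60;-33 0 -40 0 60;-30 0 -37 0 60;-20 0 -25 0 60;0 0 0 -5 60;0 0 0 -8 60;0 0 0 -8 60;0 0 0 0 60" --squeeze 20

```text
time: 2.15
position: [0.4716, 0.1842, 0.3194]
tool_rot: [-1.22, -1.192, 1.193]
ft_force: [0.1, -0.2, -0.3]
grip_width: 0.765
```

```bash
python3 - <<'E'
from h import *
from scipy.spatial.transform import Rotation as R
for n in('scene','side','wrist'): snap(n,n+'1.png')
s=ctrl.get_state();print(s['position'],s['grip_width'],R.from_rotvec(s['tool_rot']).as_matrix().round(3))
a=np.hstack([cv2.imread('pics/scene1.png')[120:320,150:400],cv2.imread('pics/side1.png')[110:310,150:400]]); cv2.imwrite('pics/c1.png',cv2.resize(a,None,fx=1.6,fy=1.6,interpolation=3))
E
```

```text
[0.4716758  0.18430027 0.31957773] 0.7683545870840354 [[ 0.023 -0.    -1.   ]
 [ 1.    -0.     0.023]
 [-0.    -1.     0.   ]]
```

View pics/wrist1.png

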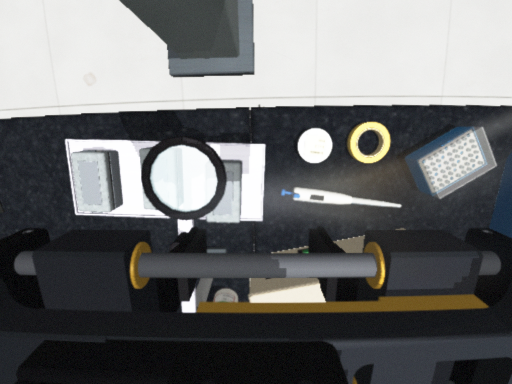

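View pics/c1.png

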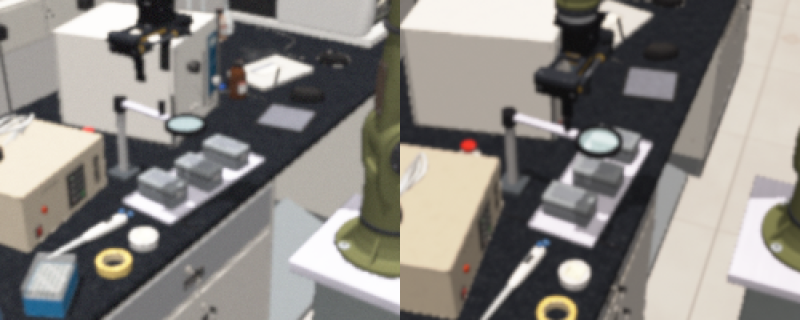

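```bash
python3 - <<'E'
from h import *
W=load('wrist1.png')
im=cv2.cvtColor(W['img'],cv2.COLOR_RGB2BGR)
cv2.imwrite('pics/wz.png',cv2.resize(im[125:255,50:290],None,fx=3.3,fy=3.3,interpolation=3))
w=lambda u,v,z:onz(W,u,v,z).round(4)
print('lens',w(184,178,.2),'tray',[w(u,v,.009) for u,v in((66,139),(265,144),(264,222),(77,220))])
print('tin',w(315,146,.022),'tape',w(370,142,.019))
print('scene peg/hinge')
for f in('scene1','side1'):
  cv2.imwrite('pics/z'+f+'.png',cv2.resize(cv2.imread(f'pics/{f}.png')[150:250,200:320],None,fx=6,fy=6,interpolation=3))
E
```

```text
lens [0.4526 0.1011 0.2   ] tray [array([ 0.4061, -0.1661,  0.009 ]), array([0.4271, 0.2   , 0.009 ]), array([0.5757, 0.1956, 0.009 ]), array([ 0.5634, -0.1759,  0.009 ])]
tin [0.4318 0.2878 0.022 ] tape [0.4267 0.3869 0.019 ]
scene peg/hinge
```

View pics/wz.png

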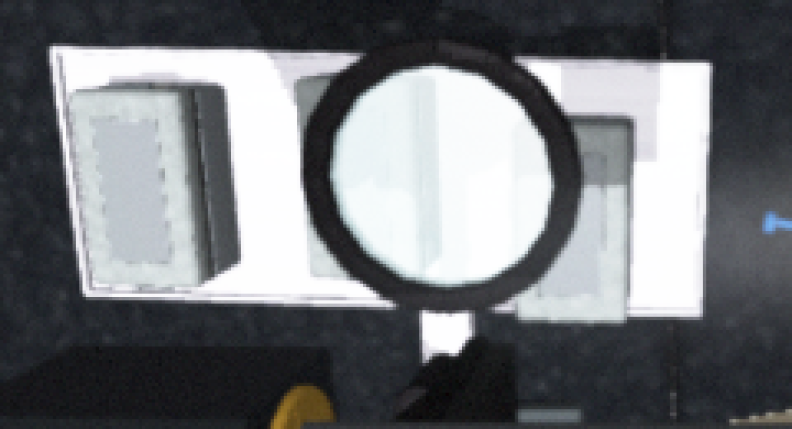

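View pics/zscene1.png

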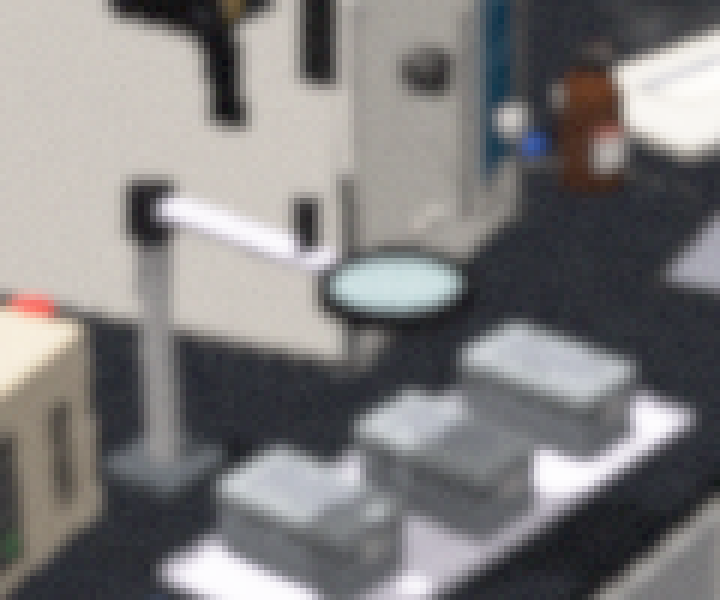

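View pics/zside1.png

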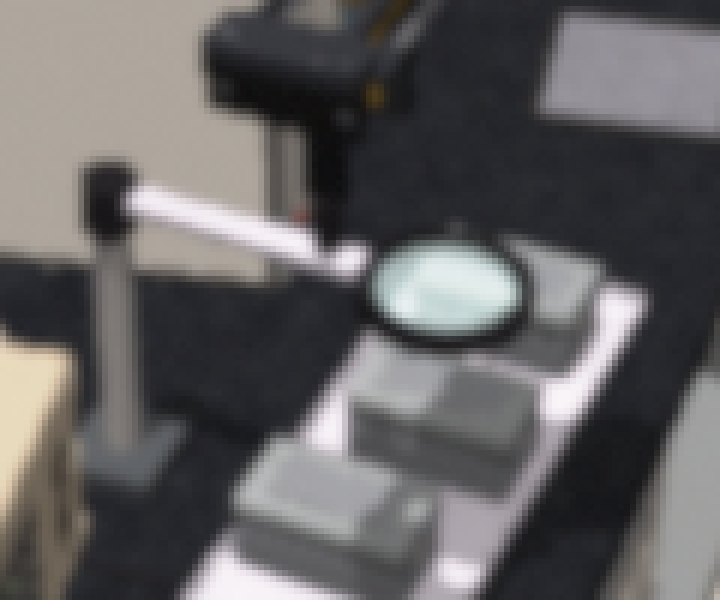

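```bash
python3 - <<'E'
from h import *
S=load('scene1.png');D=load('side1.png');W=load('wrist1.png')
c=lambda d,u,v:(d,200+(u+.5)/6-.5,150+(v+.5)/6-.5)
print('lens',tri(c(S,396,286),c(D,447,290),(W,184,178)))
print('lens radius pts',onz(W,141.5,178,.2),onz(W,226.5,178,.2),onz(W,184,137,.2),onz(W,184,220,.2))
print('pegbase',onz(*c(S,306,250),.205),onz(*c(D,326,260),.205),'pegtop',onz(*c(S,306,198),.245))
print('hinge',tri(c(S,150,212),c(D,108,200)),[onz(*c(S,150,z[0]),z[1]) for z in((185,.24),(240,.195))],[onz(*c(D,108,z[0]),z[1]) for z in((163,.24),(240,.195))])
w=lambda u,v,z:onz(W,50+(u+.5)/3.3-.5,125+(v+.5)/3.3-.5,z).round(4)
print('R top',[w(u,v,.057) for u,v in((70,92),(182,92),(202,287),(80,285))]);print('L',w(633,120,.057),w(627,322,.057),w(518,320,.057));print('M',w(300,80,.057),w(312,278,.057))
E
```

```text
lens (array([0.45161343, 0.10221674, 0.20206087]), [array([0.1, 0.3]), array([-0.3, -0.5]), array([ 0.4, -0.6])])
lens radius pts [0.45120789 0.05165169 0.2       ] [0.45387872 0.14994351 0.2       ] [0.40677817 0.10529994 0.2       ] [0.50331579 0.09627388 0.2       ]
pegbase [0.5242841  0.09617774 0.205     ] [0.51770688 0.10795237 0.205     ] pegtop [0.51567128 0.10505752 0.245     ]
hinge (array([0.65568994, 0.09070032, 0.19444473]), [array([-0.,  0.]), array([ 0. , -0.1])]) [array([0.61354089, 0.1346638 , 0.24      ]), array([0.62704994, 0.12310585, 0.195     ])] [array([0.641821  , 0.11496551, 0.24      ]), array([0.639525  , 0.12459356, 0.195     ])]
R top [array([ 0.4281, -0.1278,  0.057 ]), array([ 0.4303, -0.0684,  0.057 ]), array([ 0.5333, -0.075 ,  0.057 ]), array([ 0.5307, -0.1431,  0.057 ])]
L [0.4512 0.1593 0.057 ] [0.5581 0.1519 0.057 ] [0.5556 0.0938 0.057 ]
M [ 0.4265 -0.0067  0.057 ] [ 0.5297 -0.0142  0.057 ]
```

Request:
drive_tool --increments "-20 0 -12 0 60;-41 0 -26 0 60;-22 0 -14 0 60;0 0 0 0 60;0 0 0 0 60"

```text
time: 2.92
position: [0.5215, 0.1015, 0.3195]
tool_rot: [-1.218, -1.194, 1.194]
ft_force: [-1.2, 0.4, -0.8]
grip_width: 0.765
```

```bash
python3 - <<'E'
from h import *
for n in('scene','wrist'): snap(n,n+'2.png')
a=np.hstack([cv2.resize(cv2.imread('pics/scene2.png')[130:230,200:320],None,fx=3.84,fy=3.84,interpolation=3)]); cv2.imwrite('pics/c2.png',a)
E
```

```text
(no output)
```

View pics/wrist2.png

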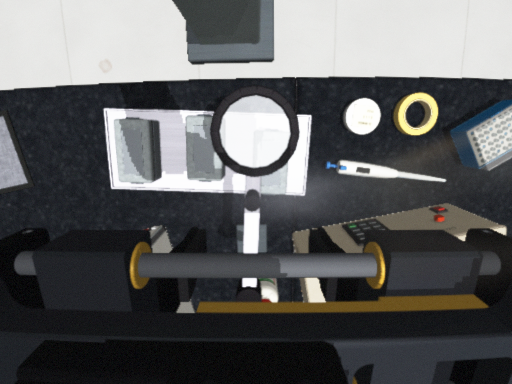

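View pics/c2.png

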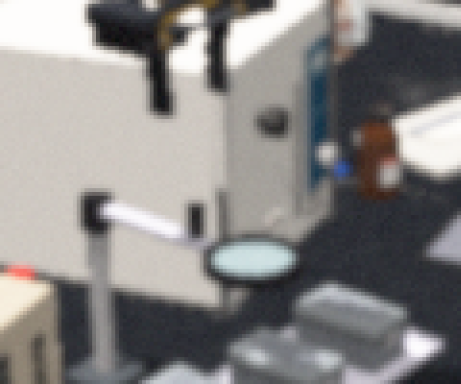

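```bash
python3 - <<'E'
from h import *
W=load('wrist2.png')
print('peg',onz(W,252,196,.242),onz(W,252,204,.235),'hinge',onz(W,250,297,.22),'lens',onz(W,255,131,.2))
print('fingers mid', proj(W,np.array([.5215,.1015,.3195])),proj(W,np.array([.5215,.1015,.214])))
print('tray',[onz(W,u,v,.009) for u,v in((104,108),(312,116),(305,195),(112,190))])
E
```

```text
peg [0.51517891 0.09704917 0.242     ] [0.52545707 0.09667484 0.235     ] hinge [0.64714134 0.0908867  0.22      ] lens [0.45229286 0.10120633 0.2       ]
fingers mid (np.float64(256.5565515410719), np.float64(229.80038598774442)) (np.float64(256.5741476714075), np.float64(195.3730469456698))
tray [array([ 0.40602152, -0.16752576,  0.009     ]), array([0.42949815, 0.2012727 , 0.009     ]), array([0.57296714, 0.19220114, 0.009     ]), array([ 0.55535332, -0.1754548 ,  0.009     ])]
```

Request:
drive_tool --increments "-4 35 0 0 60;0 45 0 0 60;0 25 0 0 60;0 0 0 0 150;0 0 0 0 150;0 0 0 0 150"

```text
time: 3.78
position: [0.5228, 0.0967, 0.2163]
tool_rot: [-1.22, -1.196, 1.192]
ft_force: [-0.3, -0.3, 0.9]
grip_width: 0.511
```

Request:
drive_tool --increments "13.5 0 -0.7 5.7 150;13.5 0 -0.7 5.7 150;13.5 0 -0.7 5.7 150;13.5 0 -0.7 5.7 150;0 0 0 0 150"

```text
time: 4.4
position: [0.5343, 0.1496, 0.2155]
tool_rot: [-1.378, -0.898, 0.896]
ft_force: [-0.3, -0.6, -0.2]
grip_width: 0.415
```

```bash
python3 - <<'E'
from h import *
snap('wrist','wrist3.png')
E
```

```text
(no output)
```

View pics/wrist3.png

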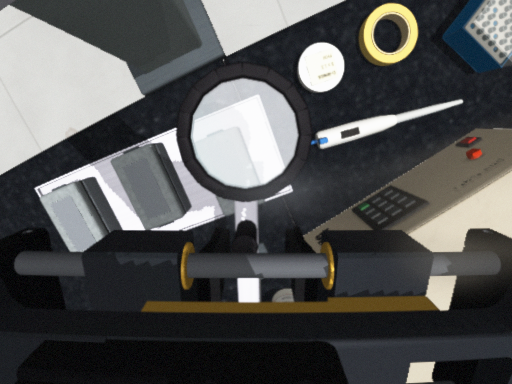

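Request:
drive_tool --increments "13.5 0 -0.7 5.7 150;13.5 0 -0.7 5.7 150;13.5 0 -0.7 5.7 150;13.5 0 -0.7 5.7 150;13.5 0 -0.7 5.7 150;13.5 0 -0.7 5.7 150;13.5 0 -0.7 5.7 150;13.5 0 -0.7 5.7 150;13.5 0 -0.7 5.7 150;13.5 0 -0.7 5.7 150;13.5 0 -0.7 5.7 150;13.5 0 -0.7 5.7 150;0 0 0 0 150;0 0 0 0 150"

```text
time: 6.2
position: [0.6635, 0.2289, 0.2149]
tool_rot: [-1.57, 0.031, -0.031]
ft_force: [0.5, 0.2, 1.2]
grip_width: 0.413
```

```bash
python3 - <<'E'
from h import *
snap('wrist','wrist4.png');snap('side','side4.png')
W=load('wrist4.png')
print(ctrl.get_state()['position'])
E
```

```text
[0.66343817 0.22911264 0.21508403]
```

View pics/wrist4.png

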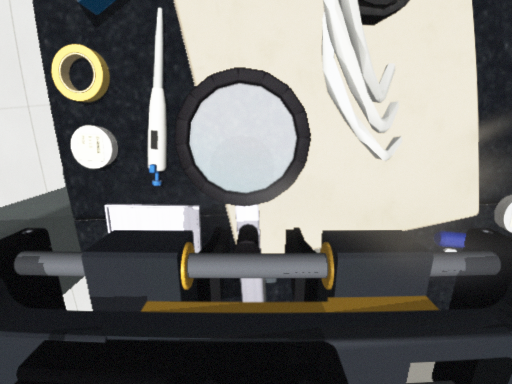

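View pics/side4.png

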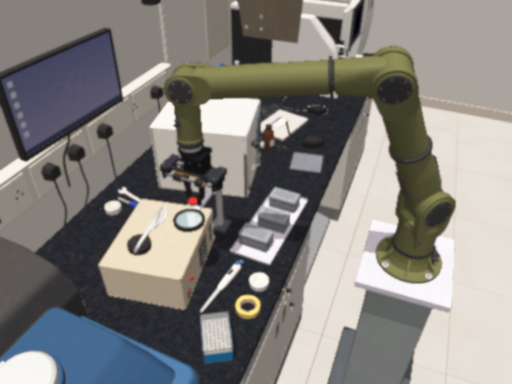

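Request:
drive_tool --increments "0 0 0 0 40;0 0 0 0 0;0 -30 0 0 0;0 -50 0 0 0;0 -40 0 0 0;-20 0 -17 0 0;-40 0 -34 0 0;-40 0 -34 0 0;-40 0 -34 0 0;-20 0 -17 0 0;0 0 0 -6 0;0 0 0 -10 0;0 0 0 -10 0;0 0 0 -10 0;0 0 0 -10 0;0 0 0 -10 0;0 0 0 -10 0;0 0 0 -10 0;0 0 0 -10 0;0 0 0 0 0"

```text
time: 8.8
position: [0.4981, 0.0996, 0.3348]
tool_rot: [-1.261, -1.125, 1.125]
ft_force: [0.1, 0.4, -0.4]
grip_width: 0.995
```

```bash
python3 - <<'E'
from h import *
from scipy.spatial.transform import Rotation as R
for n in('scene','side','wrist'): snap(n,n+'5.png')
s=ctrl.get_state();print(s['position'],s['grip_width'],R.from_rotvec(s['tool_rot']).as_matrix().round(3),s['joint_positions'])
E
```

```text
[0.49819076 0.09969461 0.33473421] 1.0018856725469198 [[ 0.114  0.    -0.993]
 [ 0.993  0.     0.114]
 [ 0.    -1.    -0.   ]] [-0.81856428 -0.03616465  0.55591176  1.58293565  0.01888162  1.58908925
  1.19366381]
```

View pics/wrist5.png

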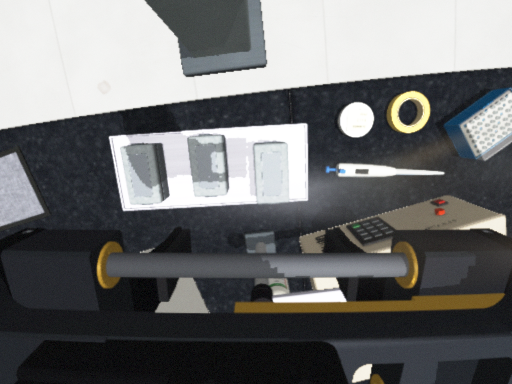

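View pics/side5.png

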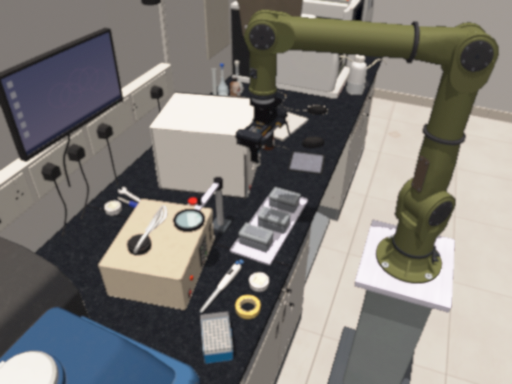

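```bash
python3 - <<'E'
from h import *
W=load('wrist5.png')
im=cv2.cvtColor(W['img'],cv2.COLOR_RGB2BGR)
cv2.imwrite('pics/wz5.png',cv2.resize(im[115:220,100:320],None,fx=3.6,fy=3.6,interpolation=3))
# magnifier: lens from side
D=load('side5.png'); print('lens',onz(D,189,220,.2),'hinge',onz(D,218,184,.22))
print('mat corner',[onz(W,u,v,.004) for u,v in((12,152),(46,213))])
E
```

```text
lens [0.65138172 0.29687018 0.2       ] hinge [0.63601834 0.12608028 0.22      ]
mat corner [array([ 0.40877979, -0.37771874,  0.004     ]), array([ 0.53961427, -0.3455634 ,  0.004     ])]
```

View pics/wz5.png

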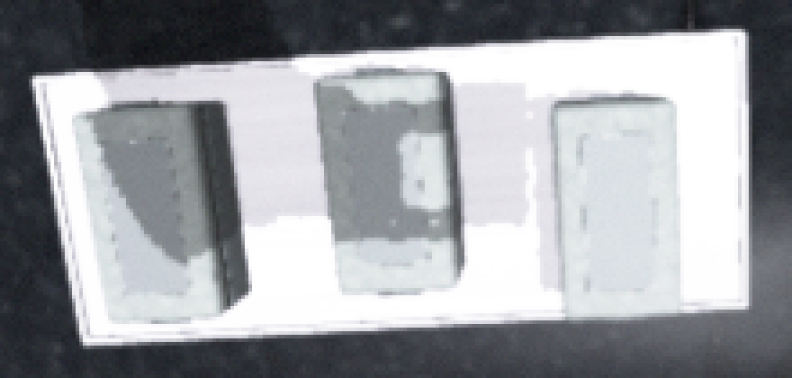

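```bash
python3 - <<'E'
from h import *
W=load('wrist5.png')
w=lambda u,v,z:onz(W,100+(u+.5)/3.6-.5,115+(v+.5)/3.6-.5,z)
for n,P in dict(R=((75,113),(190,105),(215,312),(108,322)),M=((317,82),(442,75),(456,288),(338,292)),L=((552,105),(674,102),(680,315),(567,318))).items():
    q=np.array([w(*p,.057) for p in P]); c=q.mean(0); e=(q[2]+q[3]-q[0]-q[1])/2; f=(q[1]+q[2]-q[0]-q[3])/2
    print(n,c.round(4),np.linalg.norm(e),np.linalg.norm(f),'long deg',np.degrees(np.arctan2(e[1],e[0])),'wide deg',np.degrees(np.arctan2(f[1],f[0])))
q=np.array([w(*p,.009) for p in((33,75),(745,32),(748,307),(85,345))]);print('tray',q.round(3),q.mean(0))
S=load('scene5.png')
cv2.imwrite('pics/z.png',cv2.resize(cv2.imread('pics/scene5.png')[160:230,290:370],None,fx=7,fy=7,interpolation=3))
E
```

```text
R [ 0.4795 -0.1029  0.057 ] 0.1020655058773938 0.055584613725410174 long deg -4.848899529580153 wide deg 87.65735394923944
M [0.4799 0.0164 0.057 ] 0.10148131158857296 0.05845888945396107 long deg -4.502617430905692 wide deg 85.75809637301981
L [0.5051 0.1244 0.057 ] 0.10351931254088773 0.05649680568261697 long deg -3.0696831318866087 wide deg 84.86537177921363
tray [[ 0.405 -0.169  0.009]
 [ 0.428  0.2    0.009]
 [ 0.573  0.191  0.009]
 [ 0.552 -0.176  0.009]] [0.48944714 0.01146275 0.009     ]
```

View pics/z.png

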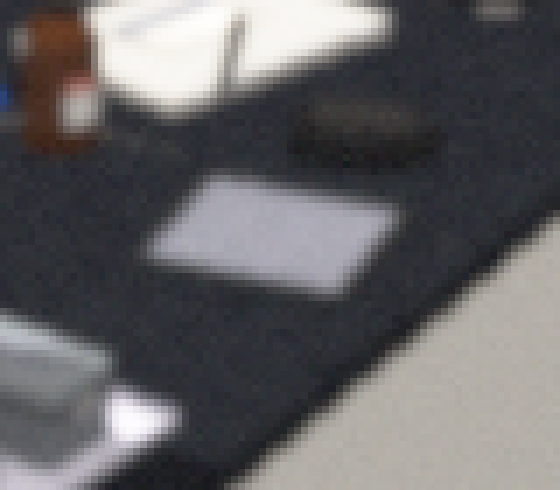

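Request:
drive_tool --increments "0 0 0 -2.8 0;-20 0 1 0 0;-41 0 1 0 0;-41 0 1 0 0;-41 0 1 0 0;-41 0 1 0 0;-19.5 0 0 0 0;0 40 0 0 0;0 60 0 0 0;0 60 0 0 0;0 50 0 0 0;0 25 0 0 0;0 0 0 0 0;0 0 0 0 0"

```text
time: 10.7
position: [0.4811, -0.1039, 0.101]
tool_rot: [-1.241, -1.163, 1.16]
ft_force: [0.6, -0.5, -0.6]
grip_width: 1.001
```

```bash
python3 - <<'E'
from h import *
from scipy.spatial.transform import Rotation as R
for n in('scene','side','wrist'): snap(n,n+'6.png')
s=ctrl.get_state();print(s['position'],R.from_rotvec(s['tool_rot']).as_matrix().round(3))
a=np.hstack([cv2.imread('pics/scene6.png')[150:270,220:340],cv2.imread('pics/side6.png')[150:270,210:330]]); cv2.imwrite('pics/c6.png',cv2.resize(a,None,fx=3.3,fy=3.3,interpolation=3))
E
```

```text
[ 0.48153874 -0.10328649  0.10114796] [[ 0.063  0.003 -0.998]
 [ 0.998  0.     0.064]
 [ 0.001 -1.    -0.003]]
```

View pics/c6.png

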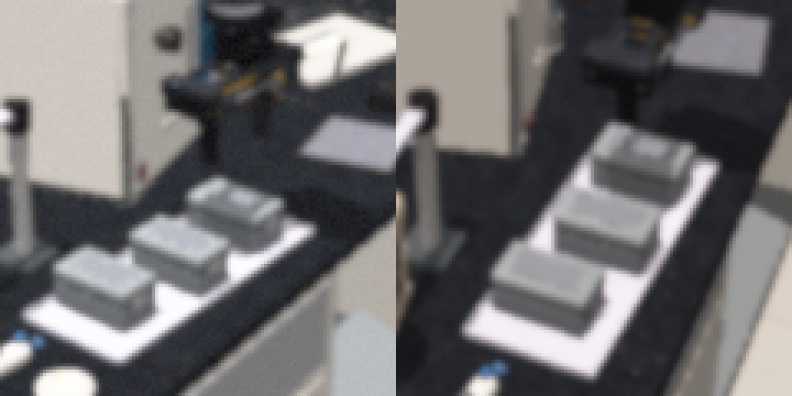

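View pics/wrist6.png

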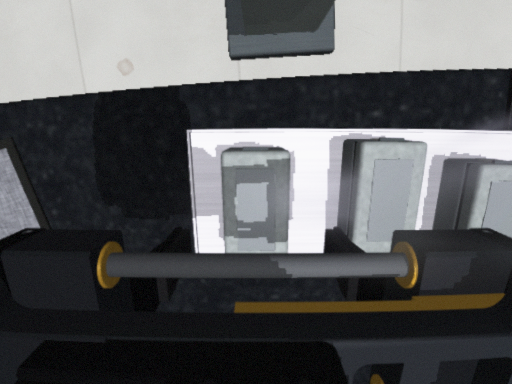

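Request:
drive_tool --increments "0 30 0 0 0;0 40 0 0 0;0 17 0 0 0;0 0 0 0 0;0 0 0 0 200;0 0 0 0 200;0 0 0 0 200;0 0 0 0 200;0 0 0 0 200" --squeeze 45

```text
time: 11.98
position: [0.4809, -0.1038, 0.0133]
tool_rot: [-1.24, -1.163, 1.162]
ft_force: [-0.2, -2.8, 6.5]
grip_width: 0.684
```

Request:
drive_tool --increments "0 -15 0 0 200;0 -30 0 0 200;0 -40 0 0 200;0 -20 0 0 200;0 0 0 0 200;0 0 0 0 200;0 0 0 0 200"

```text
time: 12.85
position: [0.4792, -0.1029, 0.1163]
tool_rot: [-1.237, -1.16, 1.164]
ft_force: [-0.9, 0.1, -4.6]
grip_width: 0.685
```

```bash
cat > tq.py <<'E'
from h import *
from scipy.spatial.transform import Rotation as R
L=[]
for i in range(8):
    get_image('wrist'); s=ctrl.get_state(); M=R.from_rotvec(s['tool_rot']).as_matrix()
    L.append(np.r_[M.T@s['torque'],M.T@s['ft_force'],s['joint_torque'][1:6:2]])
L=np.array(L);print('tool torque xyz, force xyz',L.mean(0).round(3),'\nstd',L.std(0).round(3),s['position'],s['grip_width'],s['time'])
E
python3 tq.py
```

```text
tool torque xyz, force xyz [-8.0000e-03 -1.8000e-02 -3.1000e-02 -2.8900e-01  4.7590e+00 -2.4000e-02
 -2.2046e+01 -3.1326e+01  8.4000e-02] 
std [0.034 0.022 0.031 0.738 0.324 0.584 0.078 0.027 0.005] [ 0.48034374 -0.10309588  0.11754082] 0.6834223032138237 13.25
```

Request:
drive_tool --increments "0 0 45 0 200;0 0 -45 0 200;0 0 45 0 200;0 0 -45 0 200;0 0 45 0 200;0 0 -45 0 200;0 0 0 0 200;0 0 0 0 200;0 0 0 0 200"

```text
time: 14.38
position: [0.4801, -0.1032, 0.1177]
tool_rot: [-1.238, -1.162, 1.163]
ft_force: [0.1, 0.2, -5.5]
grip_width: 0.687
```

```bash
python3 tq.py
```

```text
tool torque xyz, force xyz [ 6.2000e-02  1.0000e-03  1.0000e-03  5.3000e-02  4.7790e+00 -1.9000e-02
 -1.8568e+01 -3.1450e+01  2.0000e-02] 
std [0.027 0.028 0.038 0.324 0.606 0.393 0.049 0.016 0.014] [ 0.4803567  -0.10307679  0.11769173] 0.6866524706109541 14.775
```

Request:
drive_tool --increments "0 0 50 0 200;0 0 0 0 200;0 0 0 0 200;0 0 0 0 200;0 0 0 0 200"

```text
time: 15.4
position: [0.4312, -0.1003, 0.1177]
tool_rot: [-1.24, -1.162, 1.164]
ft_force: [-1.2, -1.2, -4.9]
grip_width: 0.685
```

```bash
python3 tq.py
```

```text
tool torque xyz, force xyz [-5.7000e-02  0.0000e+00 -5.2000e-02 -2.0000e-03  4.4140e+00  3.2200e-01
 -9.7810e+00 -3.1277e+01  1.4900e-01] 
std [0.035 0.019 0.022 0.293 0.507 0.418 0.104 0.017 0.002] [ 0.43048979 -0.09995256  0.11759192] 0.6845191271006997 15.8
```

Request:
drive_tool --increments "0 0 -10 0 200;0 0 -10 0 200;0 0 -10 0 200;0 0 -10 0 200;0 0 -10 0 200;0 0 0 0 200;0 0 0 0 200;0 0 0 0 200;0 0 0 0 200"

```text
time: 16.92
position: [0.4802, -0.1029, 0.1177]
tool_rot: [-1.238, -1.163, 1.162]
ft_force: [0.0, 0.2, -4.7]
grip_width: 0.686
```

```bash
python3 tq.py
```

```text
tool torque xyz, force xyz [-5.0000e-02 -1.8000e-02 -4.2000e-02  9.1000e-02  4.8090e+00  5.0300e-01
 -1.7054e+01 -3.1334e+01  1.2500e-01] 
std [0.023 0.024 0.023 0.608 0.544 0.55  0.035 0.005 0.   ] [ 0.48039074 -0.10305136  0.11767368] 0.6883136501070288 17.325
```

Request:
drive_tool --increments "-10 -20 -1 0 200;-25 -20 -2 0 200;-35 0 -3 0 200;-40 0 -3 0 200;-40 0 -3 0 200;-40 0 -3 0 200;-40 0 -3 0 200;-40 0 -3 0 200;-35 0 -2 0 200;-15 0 -1 0 200;-4 0 0 0 200;0 0 0 0 200;0 0 0 0 200;0 0 0 0 200"

```text
time: 19.08
position: [0.4845, -0.4268, 0.1577]
tool_rot: [-1.238, -1.164, 1.163]
ft_force: [-0.8, 1.5, -5.5]
grip_width: 0.685
```

```bash
python3 tq.py
```

```text
tool torque xyz, force xyz [-3.5000e-02 -4.0000e-03 -2.1000e-02 -6.9000e-02  4.8090e+00  1.1900e-01
 -4.2953e+01 -3.0302e+01  4.8000e-02] 
std [0.024 0.029 0.022 0.357 0.664 0.717 0.033 0.009 0.001] [ 0.48392613 -0.4278493   0.15767741] 0.6846985147291333 19.475
```

Request:
drive_tool --increments "0 0 55 0 200;0 0 0 0 200;0 0 0 0 200;0 0 -55 0 200;0 0 0 0 200;0 0 0 0 200;0 0 55 0 200;0 0 0 0 200;0 0 0 0 200;0 0 -55 0 200;0 0 0 0 200;0 0 0 0 200;0 0 0 0 200;0 0 0 0 200"

```text
time: 21.22
position: [0.4833, -0.4282, 0.158]
tool_rot: [-1.239, -1.162, 1.162]
ft_force: [0.1, 0.6, -4.8]
grip_width: 0.684
```

```bash
python3 tq.py; python3 - <<'E'
from h import *
for n in('scene','side','wrist'): snap(n,n+'8.png')
a=np.hstack([cv2.imread('pics/scene8.png')[110:270,190:370],cv2.imread('pics/side8.png')[90:250,190:370]]); cv2.imwrite('pics/c8.png',cv2.resize(a,None,fx=2.2,fy=2.2,interpolation=3))
E
```

```text
tool torque xyz, force xyz [ 1.0100e-01 -5.0000e-03 -3.6000e-02 -7.7000e-02  4.7750e+00  2.3300e-01
 -4.3044e+01 -3.0337e+01 -3.0000e-02] 
std [0.035 0.033 0.019 0.556 0.448 0.47  0.07  0.011 0.002] [ 0.48389608 -0.42787997  0.15768195] 0.6845394092561643 21.625
```

View pics/c8.png

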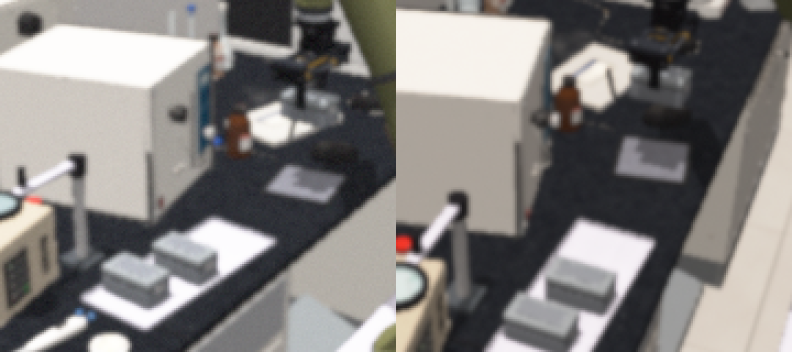

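View pics/wrist8.png

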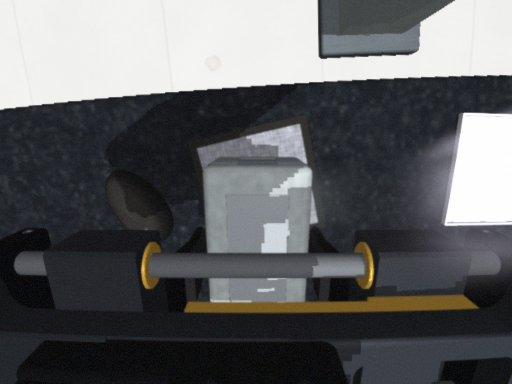

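```bash
python3 - <<'E'
from h import *
W=load('wrist8.png');S=load('scene8.png');D=load('side8.png')
q=[onz(W,u,v,.004) for u,v in((193,150),(306,115),(321,222))];print('mat w',q,(q[0]+q[2])/2)
for n,d in(('scene',S),('side',D)):
  for P in ((.484,-.428,.16),(.484,-.428,.147),(.483,-.428,.004)): print(n,P,proj(d,np.array(P)))
T=[onz(W,u,v,.147+.054) for u,v in((206,166),(310,165),(307,302),(209,302))];print('lid at z .201',np.round(T,3))
for f,x,y in(('scene8',250,130),('side8',270,90)):
  cv2.imwrite('pics/q'+f+'.png',cv2.resize(cv2.imread(f'pics/{f}.png')[y:y+100,x:x+110],None,fx=7,fy=5.8,interpolation=3))
  
x=[cv2.resize(cv2.imread(f'pics/{f}.png')[y:y+80,x:x+100],None,fx=4,fy=4,interpolation=3) for f,x,y in (('scene8',300,110),('side8',280,90))]
cv2.imwrite('pics/q8.png',np.hstack(x))
cv2.imwrite('pics/full8.png',cv2.imread('pics/side8.png')[100:380,90:340])
E
```

```text
mat w [array([ 0.43284044, -0.50409137,  0.004     ]), array([ 0.40012668, -0.36323625,  0.004     ]), array([ 0.53774179, -0.34571126,  0.004     ])] [ 0.48529111 -0.42490131  0.004     ]
scene (0.484, -0.428, 0.16) (np.float64(330.3382467876444), np.float64(161.26640287566798))
scene (0.484, -0.428, 0.147) (np.float64(330.21544421984754), np.float64(163.96321532176518))
scene (0.483, -0.428, 0.004) (np.float64(329.0636869494635), np.float64(192.75166709072576))
side (0.484, -0.428, 0.16) (np.float64(309.0287628374573), np.float64(129.80161683905223))
side (0.484, -0.428, 0.147) (np.float64(308.7880727168518), np.float64(132.49629153434685))
side (0.483, -0.428, 0.004) (np.float64(306.4681873298175), np.float64(160.77984368899232))
lid at z .201 [[ 0.43  -0.451  0.201]
 [ 0.433 -0.397  0.201]
 [ 0.516 -0.399  0.201]
 [ 0.512 -0.459  0.201]]
```

View pics/q8.png

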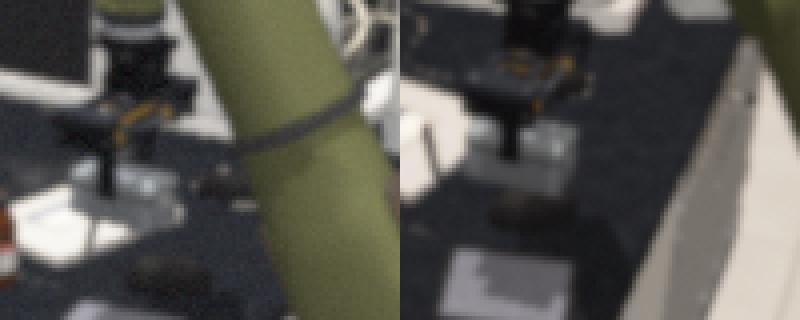

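View pics/full8.png

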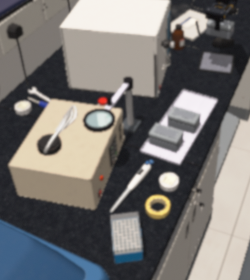

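```bash
python3 - <<'E'
from h import *
a=np.radians(86.3);ex=np.array([np.sin(a),-np.cos(a),0]);ey=np.array([np.cos(a),np.sin(a),0])
o=[]
for f,x,y in(('scene8',300,110),('side8',280,90)):
  d=load(f+'.png'); im=cv2.resize(cv2.imread(f'pics/{f}.png')[y:y+80,x:x+100],None,fx=4,fy=4,interpolation=3)
  for z in(.147,.201):
    P=[np.array([.483,-.428,z])+ex*s*.053+ey*t*.03 for s,t in((1,1),(1,-1),(-1,-1),(-1,1))]
    for p in P:
      u,v=proj(d,p); cv2.circle(im,(int((u-x+.5)*4),int((v-y+.5)*4)),2,(0,0,255),-1)
  o.append(im)
cv2.imwrite('pics/o8.png',np.hstack(o))
E
```

```text
(no output)
```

View pics/o8.png

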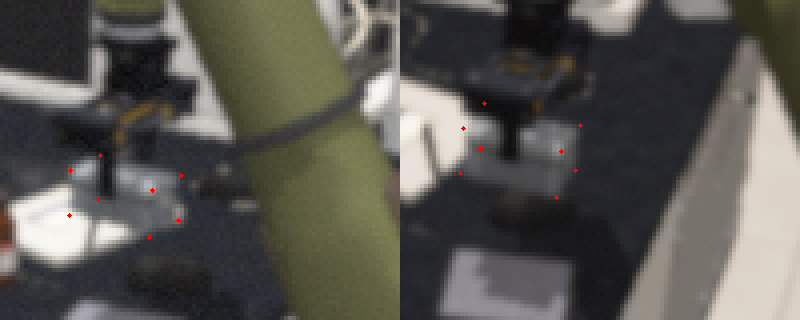

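```bash
python3 -c "
from bench import workorder
print(workorder.close_job())"
```

```text
the job is handed in; nothing more can be done
None
```

I swung the magnifier arm left and left it standing over the pump box. The rattling case is **case_right**. It is held in the gripper above the mat, and I handed the job in at about 22 s of robot time.

- **Magnifier:** I swept the handle round between the half-closed fingers. I put the joint at about 1.5 rad from the tool path. The wrist picture at the end of the swing and the final side view show the lens over the pump box. The angle itself was not measured afterwards.
- **Finding the case:** I lifted case_right first and shook it lengthwise. The moment about the pad axis, read at rest in the same pose, went from -0.01 to +0.06 and then -0.05 N m. A second shake over the mat took it from -0.035 to +0.10 N m, which is about 46 mm of travel for 0.30 kg. The wrist joint's torque shifted with each shake too. I therefore never lifted case_left or case_middle.
- **Final pose:** The case was at about (0.484, -0.428), with the mat's middle measured at about (0.485, -0.425). Its underside is about 0.147 m above the worktop, worked out from the tool height. In the scene and side views the corners of a level case fell on the held case, so it is level.
- **Other things:** The other two cases still stand flat in the tray, and nothing else looks disturbed in the last pictures.

No check failed. One was only rough: the far end of the lid was hidden by the gripper in the wrist view, so the level check rests on the other two views.

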